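# Hold the hand magnifier over the LED of a clamped circuit board

### The arm

A 6-joint arm with a two-finger parallel gripper is mounted at the origin on the work surface. World frame = base frame: x ahead of the robot, y to its left, z up, the work surface at z = 0. Lengths are in m, angles in rad, forces in N, time in s.
With the tool pointing down it reaches from about 0.4 to 0.825 m from the base axis. Payload 7 kg.
Tool frame: the origin (TCP) lies at the very end of the fingers, on their centre line; the grasp point (between the pads) lies 19 mm behind it (arm.grasp_offset is the distance from the TCP to the grasp point, in m); z points along the fingers, y is the line along which they close (so a half turn about z gives the same grasp; the last joint's range is limited). The gripper opens to 88 mm and grips with 3 to 60 N. Pads are 19 mm wide; open, the fingers measure 130 mm over their backs; the gripper's body (78 mm by 193 mm) begins 47 mm behind the grasp point.
Start: joints at [-0.868, 0.359, 0.012, 0, -1.224, -0.288], TCP at [0.272, -0.618, 0.227] pointing down, gripper open.
Joint ranges: [-3.07, 3.07], [-1.43, 2.12], [-1.02, 1.25], [-3.03, 1.67], [-3.05, -0], [-3.03, 3.03]. Speed limits (rad/s): [2.39, 2.39, 3.01, 3.14, 3.14, 3.14].

### API

Orientations are given as [roll, pitch, yaw] about the fixed x, y, z axes, in that order (R = Rz(yaw) Ry(pitch) Rx(roll)).
In Python, from station import get_state, cams, arm, nets gives the robot as it stands.
- The arm moves only by the shell command python3 -m creep 'ROWS' [FORCE]. ROWS is a JSON object of lists of equal length, an entry for each row: "translation": the shift along the world's x, y, z in mm, a list of three; "spin": the turn about the world's z in rad; "gripper": the opening, from 0 (shut) to 1 (fully open). In form: {"translation": [[dx, dy, dz], ...], "spin": [spin, ...], "gripper": [gripper, ...]}. A call has 1 to 8 rows; each row shifts and turns the commanded pose from where the row before left it; what a row does not reach is not made up. A row lasts 1/10 s, in which the tool goes at most 50 mm and 8.59 degrees, less where a joint would pass 70% of its speed; a pose out of reach is approached as far as the arm can. A call is refused whole if a number of a shift passes 50 or a number of a turn 0.15, either way. A call with a gripper value outside its range is refused whole. The fingers move at their own pace and stop on an object; FORCE is the grip in N (left out, the last holds). Time passes only in rows, so rows that do not move let the fingers close. It gives the time, the measured TCP pose, the force, the opening and the grip force at its end, in the units of the state.
- get_state(): the state, without advancing time (a new reading comes with each control period).
- cams.grab_frame(name): name is "scene" or "top"; returns a dict with "img" (400x640x3 uint8, red, green, blue), "mtx" (3x3 intrinsics, pixels), "D" ([k1, k2, p1, p2, k3] as OpenCV has them; the pictures are not rectified), "R" (3x3) and "t" (3): a world point X has camera coordinates R X + t. Camera axes: x right, y down, z forward; pixel columns grow to the right and rows downward; lengths in m; the calibration is good to about 2 mm. A picture is of the moment at which its call begins. There is no depth.
- arm.job_done(): hands the job in; it is judged then, once.
Trained networks look in the newest picture that a camera, given by its name, has taken for a name from the list of things; names that differ only in an ending like _2 or _b are one class to them, and where a whole thing is asked for, a point or a joint stands for the part that bears it (a point fixed in the world has none). Each returns a list of dicts, best first, with "confidence" (0 to 1); they miss things now and then, are a little off and sometimes report something else, mostly with a low value. They report only what shows in the picture. A call takes as long as a camera call. They do not tell look-alikes from the thing itself.
- nets.search_frame(camera, label): "centre" ([x, y, z] in m, in world coordinates, good to about 4 mm: the middle of the surface that is visible of it).
- nets.pinpoint(camera, label): "centre" ([x, y, z] in m, in world coordinates, good to about 4 mm: a listed point, or the origin of a listed thing).
The state is a dict: "t": time; "q": joint angles; "qd": joint speeds; "joint_efforts": joint torques, N m; "eef_pos": TCP position; "ee_rot": TCP orientation; "force": force on the tool from outside, world axes, zero at the start; "moment": the same for the moment, N m; "width": finger opening in m; "gripper_force": force on a finger pad.
Only numpy, scipy, OpenCV 4.12 (cv2) and the standard library are available. Lean on these libraries where they do the work, as an engineer would, in place of code of your own. Each camera call takes 0.05 s, during which the arm holds its last target. There are 200 camera calls.

### The job

Draw the hand magnifier out of its slanted red holder and hold it steady over the round LED on the circuit board in the vise so that I can look through it: lens centred over the LED, parallel to the tilted board and about 8 cm off it. Do not bump the vise or change the tilt of the board, leave the other things on the bench where they are, and finish still holding the magnifier there in the air.

Things in the scene. Friction and masses are not known exactly. Their poses are not given: they have to be found in the camera images.
- magnifier: Hand magnifier, 190 mm long, 0.12 to 0.21 kg, lens-down in the holder. Black-rimmed lens 80 mm across, 12 thick; blue handle 26 mm wide (y), 18 thick (z), 55 to 151 mm from the lens centre; between them a steel neck 16 wide, 11 thick. Origin: lens centre; z: lens axis (square to the glass); the handle runs along -x. Balance point about 45 mm from the lens centre, towards the handle.
- holder: Fixed red holder on a black base plate 120 x 105 x 12 mm. Its pocket, 85 mm wide and 15 thick inside, leans 55 degrees up from level and covers the lens to 30 mm past its centre; an 18 mm wide tongue runs on under the neck. The handle sticks out up and to the holder's -x side, free on both sides. The magnifier comes out along its own -x (handle) direction. Origin: centre of the underside.
- holder_seat (a point): Point in the holder, 53 mm above the bench, where the lens centre rests while the magnifier is seated.
- vise: Fixed circuit-board vise: steel base 130 x 110 x 16 mm and post carrying a tilting head at 70 mm height: a cross bar 230 mm long along y, two black jaws 60 mm long, and between them a green board 95 mm (x) by 132 mm (y), 34 mm above the tilt axis; its components rise at most 19 mm. Origin: centre of the underside.
- vise_head (a joint): Tilt of the board and its head about the vise's y axis, in rad: 0 = board level, growing as the board leans so that its upper face turns towards the vise's +x side (away from the robot). The hinge is stiff and stays as set.
- led (a point): Top centre of the only round LED on the board, a yellow disc on a white disc 36 mm across. z points square out of the board's upper face, x and y lie in the board (y along the vise's cross bar); it tilts with the board.
- meter: Yellow handheld multimeter standing on its strut, 90 mm wide, 180 mm long, leaning, about 185 mm high. Bystander.
- screwdriver: Orange-handled screwdriver, about 200 mm long, lying on the bench. Bystander.
- cutters: Side cutters with blue handles, 145 mm long, lying on the bench. Bystander.
- spool: Solder spool standing on end, 56 mm across, 46 mm high. Bystander.
- led_disc_a: Loose white LED disc with seven yellow LEDs, 52 mm across, 12 mm high, on the far part of the bench. Bystander.
- led_disc_b: The same kind of loose LED disc, near the robot. Bystander.
- cleaner: White cleaner bottle with a yellow cap, 54 mm across, 130 mm high. Bystander.
Not all that is in view belongs to the job. Of the things that look like the holder, the smallest one is meant.

How it is judged:
On the way:
1. the magnifier is drawn out of its holder and carried by the fingers (distance between magnifier and holder_seat above 0.08 m and contact force between the fingers and magnifier above 1 N and contact force between magnifier and holder below 0.2 N and contact force between magnifier and vise below 0.2 N), for 0.2 s.
At the end, for the whole second after the job is handed in: Fingers hold the magnifier still in mid-air, clear of holder and vise: lens centre within 18 mm in board x and y of the LED and 60 to 100 mm off it, lens within 0.2 rad of parallel to the board; LED within 6 mm and each bystander within 20 mm of its start (x of magnifier in the frame of led between -0.018 and 0.018 m and y of magnifier in the frame of led between -0.018 and 0.018 m and z of magnifier in the frame of led between 0.06 and 0.1 m and angle between the z axis of magnifier and the z axis of led, either way round below 0.2 rad and height (world z) of magnifier above 0.12 m and contact force between the fingers and magnifier above 1 N and linear speed of magnifier below 0.02 m/s and angular speed of magnifier below 0.1 rad/s and distance of led from where it was at the start of the episode below 0.006 m and contact force between magnifier and holder below 0.2 N and contact force between magnifier and vise below 0.2 N and distance of each of meter, screwdriver, cutters, spool, led_disc_a, led_disc_b, cleaner from where it was at the start of the episode below 0.02 m); the arm keeps its last pose, push and grip.
It fails at once if the vise is bumped or the tilt of the board changed (contact force between any of magnifier, the arm, the fingers and vise above 3 N or distance of led from where it was at the start of the episode above 0.006 m).
It fails at once if another thing on the bench is shifted (distance of any of meter, screwdriver, cutters, spool, led_disc_a, led_disc_b, cleaner from where it was at the start of the episode above 0.02 m).
It also fails if it takes over 48 s, if anything falls off the work surface, if the arm or the gripper's body presses on something with over 40 N, if the wrist force passes 120 N, or if a joint passes its speed limit or range.

## Working session

There is one attempt and no reset: what is moved stays moved. The work goes in short steps, Python scripts to look and compute and a shell command to move; the robot and the scene stay as the last step left them, time stands still between calls to the robot, and variables do not carry over. Pictures are saved under pics/ and viewed, at most 10 in all, crops included, and the job is handed in when it is done.

```bash
mkdir -p pics; ls; python3 - <<'E'
from station import get_state,cams,arm,nets
import cv2
s=get_state();print(s['t'],s['eef_pos'],s['ee_rot'],s['width'])
for c in('scene','top'):
    f=cams.grab_frame(c);cv2.imwrite(f'pics/{c}0.png',f['img'][:,:,::-1])
    for l in('magnifier','holder','holder_seat','vise','led','meter','screwdriver','cutters','spool','led_disc_a','cleaner'):
        r=nets.pinpoint(c,l)
        print(c,l,[([round(v,3) for v in d['centre']],round(d['confidence'],2)) for d in r])
print(get_state()['t'])
E
```

```text
pics
0.0 [ 0.27180083 -0.61733293  0.22562014] [ 3.13995339e+00 -1.17576865e-04 -2.72697221e+00] 0.08718707784843428
scene magnifier [([0.521, -0.282, 0.052], 0.56)]
scene holder [([0.777, -0.371, 0.001], 0.95), ([0.525, -0.279, 0.0], 0.86), ([0.269, -0.287, -0.003], 0.63)]
scene holder_seat [([0.269, -0.296, 0.07], 0.95), ([0.774, -0.375, 0.068], 0.74), ([0.526, -0.276, 0.051], 0.58)]
scene vise [([0.572, 0.179, -0.0], 0.72)]
scene led [([0.591, 0.202, 0.108], 0.98)]
scene meter [([0.474, 0.567, 0.003], 0.8)]
scene screwdriver [([0.76, -0.182, 0.001], 0.65)]
scene cutters [([0.75, 0.217, 0.002], 0.61)]
scene spool [([0.6, -0.484, 0.004], 0.75)]
scene led_disc_a [([0.793, -0.005, 0.0], 0.65), ([0.409, 0.011, 0.0], 0.55), ([0.531, -0.277, 0.053], 0.55)]
scene cleaner [([0.443, -0.558, 0.002], 0.92)]
top magnifier [([0.523, -0.278, 0.057], 0.65)]
top holder [([0.776, -0.374, -0.001], 0.98), ([0.272, -0.294, 0.002], 0.93), ([0.525, -0.279, 0.001], 0.71)]
top holder_seat [([0.773, -0.372, 0.077], 0.85), ([0.27, -0.294, 0.073], 0.82), ([0.524, -0.28, 0.058], 0.59)]
top vise [([0.566, 0.179, 0.002], 0.6)]
top led [([0.591, 0.199, 0.108], 0.92), ([0.57, 0.181, 0.002], 0.55)]
top meter [([0.477, 0.568, -0.003], 0.88)]
top screwdriver [([0.476, 0.567, 0.003], 0.61), ([0.756, -0.178, 0.0], 0.42)]
top cutters [([0.747, 0.22, 0.002], 0.65)]
top spool [([0.604, -0.487, 0.004], 0.67)]
top led_disc_a [([0.411, 0.011, -0.0], 0.58), ([0.792, -0.005, -0.002], 0.51), ([0.57, 0.18, 0.003], 0.33)]
top cleaner [([0.443, -0.552, 0.002], 0.6)]
1.2
```

View pics/scene0.png

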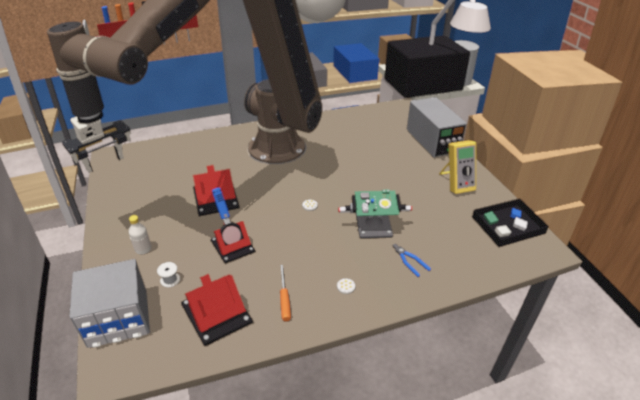

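View pics/top0.png

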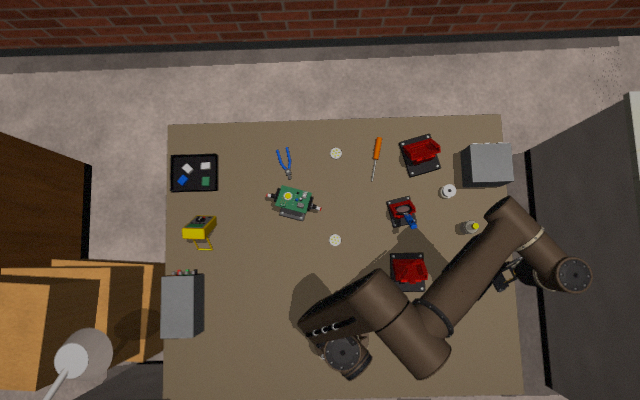

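The candidate holders are at scene px (215,190), (233,240), (217,305). The one at (233,240), top px (402,212), is the smallest and carries the magnifier. I'll confirm it with an enlarged crop, alongside the vise.

```bash
python3 - <<'E'
import cv2,numpy as np
s=cv2.imread('pics/scene0.png');t=cv2.imread('pics/top0.png')
def c(i,x,y,w,h,k): return cv2.resize(i[y:y+h,x:x+w],(w*k,h*k),interpolation=cv2.INTER_CUBIC)
a=np.hstack([c(s,330,180,88,66,4)[:,:352],c(t,260,172,88,66,4)])
b=np.hstack([c(s,190,180,88,82,4),c(t,375,188,88,82,4)])
o=np.vstack([a,b]);print(o.shape);cv2.imwrite('pics/m1.png',o)
from station import cams
for n in('scene','top'):
    f=cams.grab_frame(n);print(n,(-f['R'].T@f['t']).round(3),f['mtx'].round(1).tolist(),f['D'])
E
```

```text
(592, 704, 3)
scene [ 1.604 -0.372  1.024] [[466.6, 0.0, 324.3], [0.0, 466.6, 201.7], [0.0, 0.0, 1.0]] [-0.13643712  0.          0.          0.          0.        ]
top [0.345 0.03  1.782] [[409.2, 0.0, 326.3], [0.0, 409.2, 204.6], [0.0, 0.0, 1.0]] [0.00837976 0.         0.         0.         0.        ]
```

View pics/m1.png

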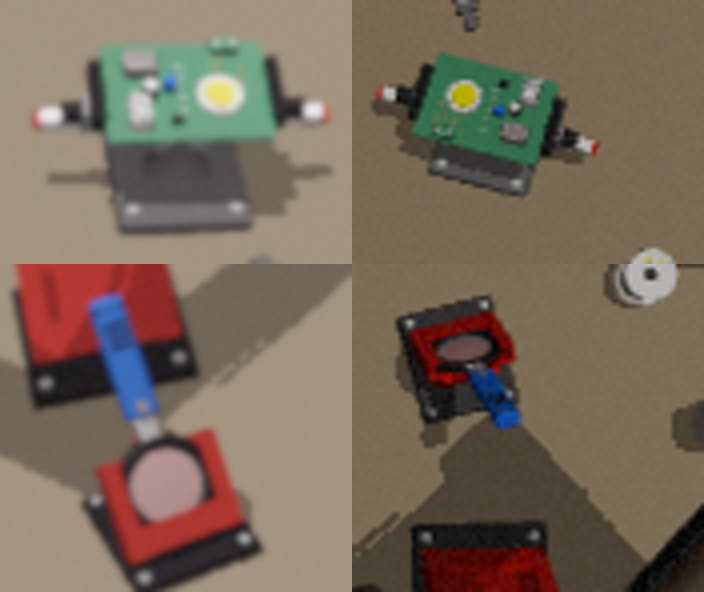

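The crop confirms it: the small holder (scene px about (230,300/4+180)) has the magnifier in it, and its lens and blue handle are visible. The board corners are clear in both views. Next I'll fit the poses.

```bash
cat > h.py <<'E'
import cv2,numpy as np
from station import cams
def proj(f,X): return cv2.projectPoints(np.float64(X).reshape(-1,1,3),cv2.Rodrigues(f['R'])[0],np.float64(f['t']),f['mtx'],f['D'])[0].reshape(-1,2)
def tri(fs,pts):
    out=[]
    Ps=[np.c_[f['R'],f['t']] for f in fs]
    u=[cv2.undistortPoints(np.float64(p).reshape(-1,1,2),f['mtx'],f['D']).reshape(-1,2).T for f,p in zip(fs,pts)]
    X=cv2.triangulatePoints(Ps[0],Ps[1],u[0],u[1]);return (X[:3]/X[3]).T
E
python3 - <<'E'
from h import *
from scipy.optimize import least_squares
from scipy.spatial.transform import Rotation as Ro
S=cams.grab_frame('scene');T=cams.grab_frame('top')
sc=lambda a:np.array(a)/4+[330,180]; tc=lambda a:(np.array(a)-[352,0])/4+[260,172]
ps=sc([(280,135),(107,142),(103,45),(272,42),(220,94)]);pt=tc([(441,53),(564,74),(533,163),(411,133),(464,96)])
X=tri([S,T],[ps,pt]);print('tri board corners, led\n',X.round(4))
loc=np.array([[.0475,.066,0],[.0475,-.066,0],[-.0475,-.066,0],[-.0475,.066,0]])
def model(p):
    R=Ro.from_euler('ZY',[p[3],p[4]]).as_matrix(); return p[:3]+loc@R.T
r=least_squares(lambda p:np.r_[(proj(S,model(p))-ps[:4]).ravel(),(proj(T,model(p))-pt[:4]).ravel()],[.57,.18,.1,-.2,.2])
p=r.x;R=Ro.from_euler('ZY',p[3:]).as_matrix()
print('centre',p[:3].round(4),'yaw,tilt deg',np.degrees(p[3:]).round(1),'res',r.fun.round(1));print('axis pt',(p[:3]-.034*R[:,2]).round(4), 'led loc',(R.T@(X[4]-p[:3])).round(4))
hs=np.array([(167,485),(148,415),(103,300)]);hs=(hs-[0,264])/4+[190,180]
ht=np.array([(467,349),(478,372),(510,420)]);ht=(ht-[352,264])/4+[375,188]
Y=tri([S,T],[hs,ht]);print('lens,handle start,end\n',Y.round(4));d=Y[2]-Y[0];print(np.linalg.norm(d),np.degrees([np.arctan2(d[1],d[0]),np.arcsin(d[2]/np.linalg.norm(d))]))
E
```

```text
tri board corners, led
 [[0.6412 0.2305 0.0917]
 [0.6126 0.0991 0.0975]
 [0.5188 0.133  0.115 ]
 [0.5557 0.2617 0.1134]
 [0.5922 0.2036 0.1024]]
centre [0.5823 0.1812 0.1046] yaw,tilt deg [-17.1  13.7] res [-0.1  0.6  1.  -0.5 -0.4 -0.1 -2.1  0.1 -0.8 -1.4 -1.2  1.5  0.2 -0.
 -0.2 -1. ]
axis pt [0.5746 0.1836 0.0715] led loc [ 0.0033  0.0243 -0.0014]
lens,handle start,end
 [[ 0.5275 -0.2795  0.0517]
 [ 0.4982 -0.2821  0.0991]
 [ 0.4432 -0.2975  0.1731]]
0.14893126021850125 [-167.93056011   54.58777589]
```

Board fit: tilt about 14°, yaw about -17°. The magnifier handle is at azimuth about 191° and elevation about 55°. The tool can't tilt, so the plan has four steps:

1. Grip the handle about 115 mm from the lens centre.
2. Draw it out.
3. Pivot it in the fingers against a free patch of bench, down to about 14°.
4. Carry it to the LED.

First I move above the handle.

```bash
python3 -m creep '{"translation":[[24,41,0],[24,41,0],[24,41,0],[24,41,0],[24,41,0],[23,40,0],[23,40,0],[23,40,0]],"spin":[-0.028,-0.028,-0.028,-0.028,-0.028,-0.028,-0.028,-0.026],"gripper":[1,1,1,1,1,1,1,1]}'
```

```text
t: 2.2
eef_pos: [0.4617, -0.291, 0.227]
ee_rot: [-3.141, 0.001, -2.95]
force: [0.8, 0.0, 0.3]
width: 0.0876
gripper_force: 0.0
```

```bash
python3 -m creep '{"translation":[[0,0,-30],[0,0,-30],[0,0,-25],[0,0,-14],[0,0,0],[0,0,0],[0,0,0],[0,0,0]],"spin":[0,0,0,0,0,0,0,0],"gripper":[1,1,1,1,0.25,0.1,0,0]}' 30; python3 - <<'E'
from h import *
for n in('scene','top'):
    f=cams.grab_frame(n);u=proj(f,[[.461,-.292,.147]])[0].astype(int)
    i=f['img'][max(u[1]-40,0):u[1]+40,u[0]-50:u[0]+50,::-1];cv2.imwrite(f'pics/g_{n}.png',cv2.resize(i,None,fx=4,fy=4))
cv2.imwrite('pics/g.png',np.hstack([cv2.imread('pics/g_scene.png'),cv2.imread('pics/g_top.png')]))
E
```

```text
t: 3.0
eef_pos: [0.4616, -0.293, 0.1287]
ee_rot: [-3.141, 0.002, -2.949]
force: [0.8, 0.5, 1.2]
width: 0.0609
gripper_force: 0.0
```

View pics/g.png

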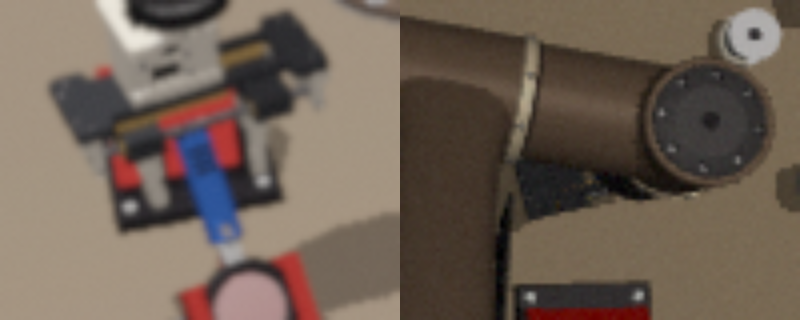

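The scene view shows the fingers straddling the blue handle (crop px (195,160)), still closing. I'll finish the grip.

```bash
python3 -m creep '{"translation":[[0,0,0],[0,0,0],[0,0,0],[0,0,0],[0,0,0],[0,0,0],[0,0,0],[0,0,0]],"spin":[0,0,0,0,0,0,0,0],"gripper":[0,0,0,0,0,0,0,0]}' 40
```

```text
t: 3.9
eef_pos: [0.4611, -0.2928, 0.1276]
ee_rot: [-3.141, 0.0, -2.949]
force: [-1.5, -0.6, 1.8]
width: 0.0256
gripper_force: 40.0
```

```bash
python3 -m creep '{"translation":[[-3,-0.6,4],[-5.6,-1.1,8.2],[-5.6,-1.1,8.2],[-5.6,-1.1,8.2],[-5.6,-1.1,8.2],[-5.6,-1.1,8.2]],"spin":[0,0,0,0,0,0],"gripper":[0,0,0,0,0,0]}' 40
```

```text
t: 4.5
eef_pos: [0.4294, -0.299, 0.1735]
ee_rot: [-3.142, 0.0, -2.949]
force: [0.1, 0.2, -0.9]
width: 0.0258
gripper_force: 40.0
```

```bash
python3 -m creep '{"translation":[[-7,-1.3,10],[-7,-1.3,10],[-7,-1.3,10],[-7,-1.3,10],[-7,-1.3,10],[-7,-1.3,10],[0,0,10],[0,0,0]],"spin":[0,0,0,0,0,0,0,0],"gripper":[0,0,0,0,0,0,0,0]}' 40; python3 - <<'E'
from h import *
from station import nets
for n in('scene','top'):
    f=cams.grab_frame(n);u=proj(f,[[.44,-.3,.15]])[0].astype(int)
    for l in('magnifier',): print(n,nets.pinpoint(n,l))
    i=f['img'][max(u[1]-50,0):u[1]+50,u[0]-50:u[0]+50,::-1];cv2.imwrite(f'pics/g_{n}.png',cv2.resize(i,(400,400)))
cv2.imwrite('pics/p.png',np.hstack([cv2.imread('pics/g_scene.png'),cv2.imread('pics/g_top.png')]))
E
```

```text
t: 5.3
eef_pos: [0.3887, -0.3071, 0.2443]
ee_rot: [-3.14, 0.002, -2.949]
force: [0.8, -0.3, -1.6]
width: 0.026
gripper_force: 40.0
scene [{'centre': [0.4513, -0.2937, 0.1703], 'confidence': 0.82}, {'centre': [0.5919, 0.1987, 0.1063], 'confidence': 0.15}]
top [{'centre': [0.572, 0.1811, 0.0034], 'confidence': 0.72}]
```

View pics/p.png

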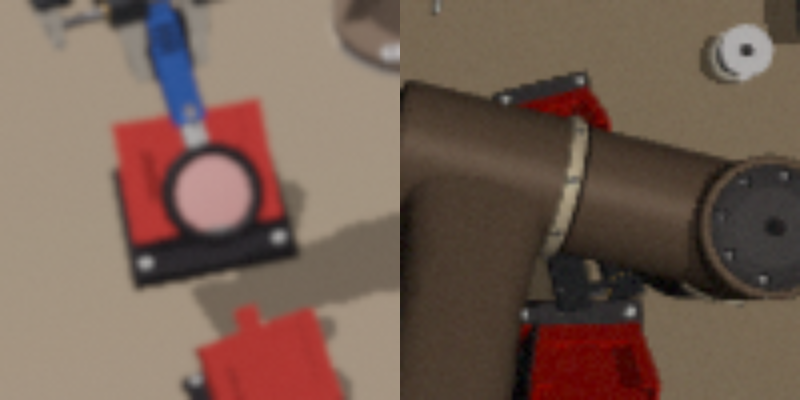

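Drawn out cleanly: the lens is at about (0.451,-0.294,0.170) with the handle still at 55° (scene crop: lens at (212,190), empty holder below it). Next I carry it to the free bench patch and turn it to the vise's azimuth.

```bash
python3 -m creep '{"translation":[[0,20,25],[15,27,5],[16,27,0],[16,27,0],[16,27,0],[16,27,0],[15,27,0],[15,27,0]],"spin":[-0.06,-0.06,-0.06,-0.06,-0.06,-0.06,-0.06,-0.07],"gripper":[0,0,0,0,0,0,0,0]}' 40
```

```text
t: 6.3
eef_pos: [0.4974, -0.0962, 0.2718]
ee_rot: [-3.141, -0.001, 2.842]
force: [0.8, -0.3, -1.4]
width: 0.0257
gripper_force: 40.0
```

```bash
python3 -m creep '{"translation":[[0,0,-40],[0,0,-40],[0,0,-40],[0,0,-20],[0,0,-12],[0,0,0]],"spin":[0,0,0,0,0,0],"gripper":[0,0,0,0,0,0]}' 40; python3 - <<'E'
from h import *
from station import nets
f=cams.grab_frame('scene');print(nets.pinpoint('scene','magnifier')[0])
f=cams.grab_frame('top');print(nets.pinpoint('top','magnifier')[0])
import numpy as np
L=.153;e=np.radians([56,51,46,41,36,31,26,21,16,13]);w=.006
h=L*np.cos(e)-w*np.sin(e);z=L*np.sin(e)+w*np.cos(e)
print('back mm',(1e3*np.diff(h)).round(1),'dz',(1e3*np.diff(z)).round(1),'tcp z',(z-.019).round(4))
E
```

```text
t: 6.9
eef_pos: [0.4961, -0.0977, 0.1189]
ee_rot: [-3.14, -0.003, 2.844]
force: [-0.4, -0.6, -0.6]
width: 0.0258
gripper_force: 40.0
{'centre': [0.5516, -0.1157, 0.0451], 'confidence': 0.96}Traceback (most recent call last):
  File "<stdin>", line 4, in <module>
IndexError: list index out of range
```

```bash
python3 -m creep '{"translation":[[0,0,-8],[-10,3,-8],[-10,3,-8],[-9,2.7,-9.7],[-9,2.7,-9.7],[0,0,0]],"spin":[0,0,0,0,0,0],"gripper":[0,0,0,0,0,0]}' 15; python3 - <<'E'
from h import *
from station import nets
f=cams.grab_frame('scene');print(nets.pinpoint('scene','magnifier'))
E
```

```text
t: 7.7
eef_pos: [0.4578, -0.0862, 0.0767]
ee_rot: [-3.142, -0.001, 2.844]
force: [0.2, -1.2, -0.8]
width: 0.0259
gripper_force: 15.0
[{'centre': [0.5421, -0.1098, 0.0254], 'confidence': 0.77}]
```

The pivot works: elevation is now about 38°. Continuing.

```bash
python3 -m creep '{"translation":[[-7,2.1,-11],[-7,2.1,-11],[-5,1.6,-12],[-5,1.6,-12],[-2,0.6,-7],[0,0,0],[0,0,0],[0,0,0]],"spin":[0,0,0,0,0,0,0,0],"gripper":[0,0,0,0,0,0,0,0]}' 15; python3 - <<'E'
from h import *
from station import nets
f=cams.grab_frame('scene');print(nets.pinpoint('scene','magnifier'))
E
```

```text
t: 8.6
eef_pos: [0.4336, -0.0782, 0.0246]
ee_rot: [3.141, 0.001, 2.844]
force: [0.5, 0.3, -1.4]
width: 0.0263
gripper_force: 15.0
[{'centre': [0.5374, -0.1127, 0.0145], 'confidence': 0.76}]
```

```bash
python3 -m creep '{"translation":[[0,0,0],[0,0,0],[0,0,10],[0,0,30],[0,0,45],[0,0,45],[0,0,45],[0,0,45]],"spin":[0,0,0,0,0,0,0,0],"gripper":[0,0,0,0,0,0,0,0]}' 60; python3 - <<'E'
from h import *
from station import nets,get_state
import cv2
for n in('scene','top'):
  f=cams.grab_frame(n)
  for l in('magnifier','led'): print(n,l,nets.pinpoint(n,l))
  cv2.imwrite(f'pics/l_{n}.png',f['img'][:,:,::-1])
print(get_state()['eef_pos'])
E
```

```text
t: 9.5
eef_pos: [0.4322, -0.0784, 0.2471]
ee_rot: [3.141, 0.001, 2.845]
force: [1.2, -0.1, -2.6]
width: 0.0253
gripper_force: 60.0
scene magnifier [{'centre': [0.5366, -0.1117, 0.24], 'confidence': 0.73}]
scene led [{'centre': [0.5909, 0.2017, 0.1057], 'confidence': 0.98}]
top magnifier [{'centre': [0.5418, -0.1128, 0.2436], 'confidence': 0.62}]
top led [{'centre': [0.5943, 0.199, 0.1068], 'confidence': 0.7}, {'centre': [0.7934, -0.0052, -0.0003], 'confidence': 0.54}]
[ 0.43204061 -0.07829361  0.24342933]
```

Held at about 11° with the LED unmoved. Carrying it to above the board.

```bash
python3 -m creep '{"translation":[[6,25,0],[10,40,0],[10,42,0],[10,43,0],[10,43,0],[10,43,0],[9,42,0],[6,29,0]],"spin":[0,0,0,0,0,0,0,0],"gripper":[0,0,0,0,0,0,0,0]}' 60; python3 -m creep '{"translation":[[0,0,-10],[0,0,-15],[0,0,-15],[0,0,-11],[0,0,-5],[0,0,0],[0,0,0]],"spin":[0,0,0,0,0,0,0],"gripper":[0,0,0,0,0,0,0]}' 60; python3 - <<'E'
from h import *
from station import nets,get_state
import cv2
C=[]
for n in('scene','top'):
  f=cams.grab_frame(n)
  for l in('magnifier','led'): print(n,l,nets.pinpoint(n,l))
  u=proj(f,[[.57,.19,.15]])[0].astype(int);C.append(cv2.resize(f['img'][u[1]-50:u[1]+50,u[0]-50:u[0]+50,::-1],(400,400),interpolation=cv2.INTER_CUBIC))
cv2.imwrite('pics/f.png',np.hstack(C));print(get_state()['eef_pos'])
E
```

```text
t: 10.6
eef_pos: [0.5036, 0.2308, 0.242]
ee_rot: [-3.139, -0.002, 2.845]
force: [0.2, -0.8, -2.2]
width: 0.0255
gripper_force: 60.0
t: 11.3
eef_pos: [0.5042, 0.2287, 0.1885]
ee_rot: [3.142, 0.0, 2.844]
force: [1.0, 0.5, -2.0]
width: 0.0256
gripper_force: 60.0
scene magnifier [{'centre': [0.4435, -0.5588, 0.0003], 'confidence': 0.66}, {'centre': [0.6069, 0.1971, 0.1769], 'confidence': 0.62}]
scene led [{'centre': [0.5935, 0.2052, 0.1063], 'confidence': 0.95}]
top magnifier [{'centre': [0.6131, 0.1986, 0.1861], 'confidence': 0.78}]
top led [{'centre': [0.5916, 0.1989, 0.1088], 'confidence': 0.96}]
[0.50413912 0.22884473 0.1886156 ]
```

View pics/f.png

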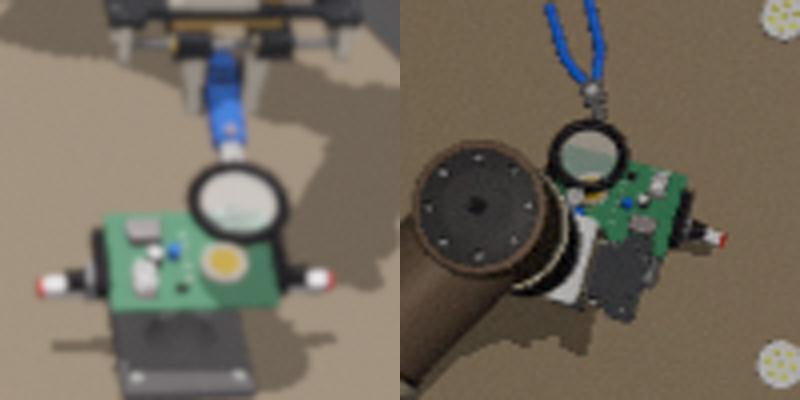

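The scene crop shows the lens at (238,203) above the LED at (224,262), and the top crop shows the LED partly through the lens, with the offset due to parallax. In the board frame the lens is at about (0, 2, 77) mm and about 13° against the board's 14°, so I'm handing in.

```bash
python3 -c "
from station import arm
print(arm.job_done())"
```

```text
the job is handed in; nothing more can be done
None
```

I drew the magnifier out of its holder and handed the job in with the arm still holding it over the LED. By my camera measurements the lens is within about 2 mm of centre, about 77 mm off the board and parallel to it within a few degrees. The hand-in reported no verdict, so I don't know how it was judged.

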